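# Release the incubator's sample drawer with its two-key interlock

## Task

Press the two round keys on top of the sample incubator down together, one fingertip on each, and keep both fully down without a break until the drawer has slid all the way out; then let go and move clear. Do not press the square menu key, and leave the jar, beaker, tub and bottle standing where they are.

Things in the scene. Friction and masses are not known exactly. Their poses are not given: they have to be found in the camera images.
- incubator: White box-shaped bench incubator, fixed, 240 (x, depth) x 260 (y, width) x 110 mm high. Origin: centre of its underside, on the bench; its -x side is the front with the drawer, z up; turned by up to 0.6 rad. On its flat deck: two round black keys near the front, a small square menu key 75 mm behind the line through them, a flat display at the rear. Nothing stands within 60 mm of the round keys.
- key_left_top (a point): Centre of the top face of the left round key (incubator's +y side): flat black disc, 22 mm in diameter, in a metal collar 38 mm in diameter. At x -50, y +30 mm in the incubator's frame; 132 mm above the bench when up, 22 mm over the deck, 10 mm over its collar (3 mm when fully down). The round keys are 60 mm apart, centre to centre, along the incubator's y. Moves with the key.
- key_right_top (a point): The same for the right round key, at x -50, y -30 mm in the incubator's frame.
- key_left (a joint): How far the left round key is pressed, m: 0 up, 0.007 fully down. A spring returns it at once; it takes about 1.2 N to start and 4 N (up to 1 N more by friction) to hold fully down. Pressed means beyond 0.005.
- key_right (a joint): The same for the right round key.
- drawer (a joint): How far the sample drawer has come out of the incubator's front, m: 0 shut, 0.06 fully out. Its own slow spring drives it, about 4.5 s from shut to fully out, but only while both round keys are more than 4 mm down; if a key comes up on the way a catch stops it. It stays out afterwards and needs no touching.
- drawer_front (a point): Centre of the grey drawer's front face (176 mm wide, 60 mm high, lower edge 13 mm and upper edge 73 mm above the bench), 134 mm ahead of the incubator's origin when shut; it moves along the incubator's -x.
- menu_key_top (a point): Centre of the top of the small square menu key, 14 x 14 mm, 122 mm above the bench, at x +25, y 0 mm in the incubator's frame. Not to be pressed.
- menu_key (a joint): How far the menu key is pressed, m: 0 up, 0.004 fully down.
- jar_mid (a point): Centre (half-way up) of a small capped jar, 44 mm in diameter, 50 mm high, standing loose on a rear corner of the incubator's deck. z is its axis.
- beaker_mid (a point): Centre of an empty clear beaker, 68 mm in diameter, 90 mm high, standing loose on the bench beside the incubator. z is its axis.
- tub_mid (a point): Centre of a white screw-top tub, 70 mm in diameter, 70 mm high, standing loose on the bench beside the incubator. z is its axis.
- bottle_mid (a point): Centre of a bottle, 60 mm in diameter, 150 mm high, standing loose on the bench beside the incubator. z is its axis.

How it is judged:
On the way, in this order (a step that is already met when the one before it is completed fails the run):
1. both round keys are fully down together, the drawer just starting (value of joint each of key_left, key_right above 0.005 m and value of joint drawer below 0.03 m), for 0.3 s.
2. the drawer is fully out while both round keys are still down (value of joint drawer above 0.056 m and value of joint each of key_left, key_right above 0.005 m), for 0.1 s.
At the end, for the whole second after the job is handed in: The drawer is out by more than 55 of its 60 mm, all three keys are up again (within 2 mm), and the jar, beaker, tub and bottle stand upright within 30 mm of where they began (value of joint drawer above 0.055 m and value of joint each of key_left, key_right, menu_key below 0.002 m and distance of each of jar_mid, beaker_mid, tub_mid, bottle_mid from where it was at the start of the episode below 0.03 m and angle between each of jar_mid, beaker_mid, tub_mid, bottle_mid's own z axis and vertical below 0.2 rad); the robot touches nothing.
It fails at once if a round key comes up while the drawer is still on its way (value of joint drawer between 0.008 and 0.052 m and value of joint any of key_left, key_right below 0.0045 m).
It fails at once if the square menu key is pressed (value of joint menu_key above 0.003 m).
It fails at once if the jar, beaker, tub or bottle is lifted, shifted or tipped (distance of any of jar_mid, beaker_mid, tub_mid, bottle_mid from where it was at the start of the episode above 0.03 m or angle between any of jar_mid, beaker_mid, tub_mid, bottle_mid's own z axis and vertical above 0.5 rad).
It also fails if it takes over 38 s, if anything falls off the work surface, if the arm or the gripper's body presses on something with over 40 N, if the wrist force passes 120 N, or if a joint passes its speed limit or range.

## Robot

A 6-joint arm with a two-finger parallel gripper is mounted at the origin on the work surface. World frame = base frame: x ahead of the robot, y to its left, z up, the work surface at z = 0. Lengths are in m, angles in rad, forces in N, time in s.
With the tool pointing down it reaches from about 0.35 to 0.775 m from the base axis. Payload 5.5 kg.
Tool frame: the origin (TCP) lies between the finger pads; the fingertips stand 11 mm ahead of it and the grasp point (between the pads) lies 8 mm behind it (bot.tip_reach is the distance from the TCP to the fingertips, in m); z points along the fingers, x is the direction in which the jaws open and shut, and the axes are right-handed (so a half turn about z gives the same grasp; the last joint's range is limited). The gripper opens to 85 mm and grips with 20 to 120 N. Pads are 22 mm wide; open, the fingers measure 114 mm over their backs; the gripper's body (76 mm by 85 mm) begins 54 mm behind the grasp point. The pads swing forward as they close: fully open they stand 13 mm farther back than shut.
Start: joints at [-1.281, 0.313, 0.046, 1.304, 0, 1.431], TCP at [0.24, -0.523, 0.242] pointing down, gripper open.
Joint ranges: [-2.76, 2.76], [-0.86, 1.69], [-1.03, 1.26], [-2.2, 2.34], [-1.47, 1.5], [-3.14, 3.14]. Speed limits (rad/s): [2.57, 2.57, 3.14, 3.14, 3.14, 3.14].

## Interface

Orientations are given as a unit quaternion [w, x, y, z].
In Python, from cell import bot gives the robot as it stands.
- The arm moves only by the tool play_rows, never from a script. Its argument "deltas" is text: rows parted by semicolons, each of 5 numbers parted by spaces: the shift along the tool's x, y, z in cm, then the turn about the tool's z in degrees, then the opening, from 0 (shut) to 1 (fully open). A call has 1 to 5 rows; each row is the pose to reach, as a shift and turn from the pose measured when the call began, along the tool's axes at that moment; what a row does not reach only later rows make up. A row lasts 1/10 s, in which the tool goes at most 50 mm and 8.59 degrees, less where a joint would pass 70% of its speed; a pose out of reach is approached as far as the arm can. A call with a gripper value outside its range is refused whole. The fingers move at their own pace and stop on an object; "squeeze" is the grip in N (left out, the last holds). Time passes only in rows, so rows that repeat a pose let the fingers close. It gives the time, the measured TCP pose, the force and the opening at its end, in the units of the state.
- bot.sense(): the state, without advancing time (a new reading comes with each control period).
- bot.capture(name): name is "side" or "top"; returns the picture (384x512x3 uint8, blue, green, red); there is no depth.
- bot.camera_model(name): a dict with "mtx" (3x3 intrinsics, pixels), "eye" and "rotation" of the camera in the world. Camera axes: x right, y up, looking along -z (the intrinsics and any distortion apply to the point x, -y, -z); pixel columns grow to the right and rows downward; lengths in m; the calibration is good to about 2 mm. A picture is of the moment at which its call begins. camera_model takes no time and is no camera call.
- bot.job_done(): hands the job in, once; it reports no verdict.
Trained networks look in the newest picture that a camera, given by its name, has taken for a name from the list of things; names that differ only in an ending like _2 or _b are one class to them, and where a whole thing is asked for, a point or a joint stands for the part that bears it (a point fixed in the world has none). Each returns a list of dicts, best first, with "p" (0 to 1); they miss things now and then, are a little off and sometimes report something else, mostly with a low value. They report only what shows in the picture. A call takes as long as a camera call.
- bot.search_frame(camera, thing): "box" ([left, top, right, bottom] in pixels, round what is visible of it).
- bot.place_of(camera, thing): "xy" ([column, row] in pixels: a listed point, or the origin of a listed thing).
The state is a dict: "t": time; "joint_positions": joint angles; "dq": joint speeds; "joint_torque": joint torques, N m; "eef_pos": TCP position; "tool_rot": TCP orientation; "force": force on the tool from outside, world axes, zero at the start; "moment": the same for the moment, N m; "gripper_width": finger opening in m.
Only numpy, scipy, OpenCV 4.12 (cv2) and the standard library are available. Lean on these libraries where they do the work, as an engineer would, in place of code of your own. Each camera call takes 0.05 s, during which the arm holds its last target.

## Working session

There is one attempt and no reset: what is moved stays moved. The work goes in short steps, Python scripts to look and compute and a tool call to move; the robot and the scene stay as the last step left them, time stands still between calls to the robot, and variables do not carry over. Pictures are saved under pics/ and viewed, and the job is handed in when it is done.

Besides the shell and the picture viewer there is one more tool, called after ">>>" by a JSON object that holds its "op" and its "data", one argument or row to a line. play_rows: Moves the arm, as the interface text tells. Its arguments: {"type":"object","properties":{"deltas":{"type":"string"},"squeeze":{"type":"number"}},"required":["deltas"]}

```bash
ls; mkdir -p pics
python3 - <<'E'
from cell import bot
import cv2,numpy as np
s=bot.sense();print(s['t'],s['eef_pos'],s['tool_rot'],s['force'],s['gripper_width'],bot.tip_reach)
for c in('top','side'):
    im=bot.capture(c);cv2.imwrite(f'pics/{c}0.png',im)
    m=bot.camera_model(c);print(c,m)
    for n in('key_left_top','key_right_top','menu_key_top','incubator','drawer_front','jar_mid','beaker_mid','tub_mid','bottle_mid'):
        print(n,[(np.round(d['xy'],1),round(d['p'],2)) for d in bot.place_of(c,n)[:3]])
print(bot.sense()['t'])
E
```

```text
pics
0.0 [ 0.23946227 -0.52224397  0.24139208] [-5.99006130e-04  8.41635719e-01 -5.40044889e-01 -6.90255555e-04] [ 0.11870004  0.30220706 -0.47327875] 0.08507520789349154 0.011
top {'mtx': array([[360.18479148,   0.        , 256.5445076 ],
       [  0.        , 360.18479148, 191.52821809],
       [  0.        ,   0.        ,   1.        ]]), 'eye': array([0.42231398, 0.08589099, 0.95858633]), 'rotation': array([-0.69854025, -0.07143623,  0.07253354,  0.7082918 ])}
key_left_top [(array([249.6, 235. ]), 0.62)]
key_right_top [(array([280.1, 242.4]), 0.39)]
menu_key_top [(array([272.1, 208.2]), 0.46)]
incubator [(array([268. , 226.4]), 0.65)]
drawer_front [(array([258.2, 275.4]), 0.97)]
jar_mid [(array([240.7, 178.2]), 0.89)]
beaker_mid [(array([187.7, 224. ]), 0.62)]
tub_mid [(array([201.6, 168.7]), 0.71)]
bottle_mid [(array([358.7, 240.8]), 0.6), (array([270.9, 207.6]), 0.44)]
side {'mtx': array([[349.55339365,   0.        , 251.48665379],
       [  0.        , 349.55339365, 196.37733452],
       [  0.        ,   0.        ,   1.        ]]), 'eye': array([ 0.58211861, -0.49654005,  0.5510237 ]), 'rotation': array([ 0.89120056,  0.45233461, -0.01895253, -0.0282093 ])}
key_left_top [(array([190. , 191.8]), 0.67)]
key_right_top [(array([172.7, 210.2]), 0.64)]
menu_key_top [(array([215.5, 208.5]), 0.41)]
incubator [(array([209. , 254.4]), 0.6), (array([167.4, 317.4]), 0.45)]
drawer_front []
jar_mid [(array([250.7, 182.2]), 0.79)]
beaker_mid [(array([210.2, 180.8]), 0.79)]
tub_mid [(array([267. , 185.3]), 0.72), (array([166.1, 317.9]), 0.61)]
bottle_mid [(array([165.1, 316.3]), 0.72)]
1.0
```

View pics/top0.png

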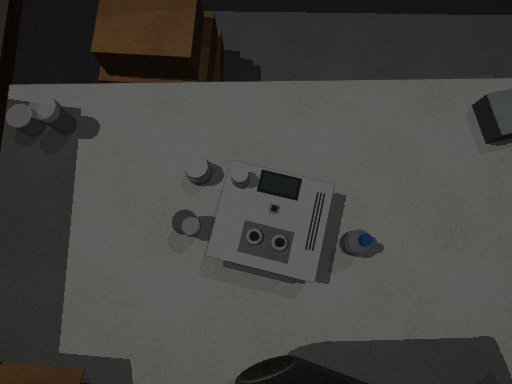

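View pics/side0.png

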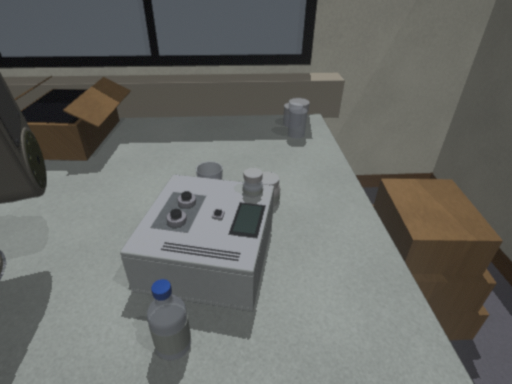

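```bash
cat > h.py <<'E'
import numpy as np
from scipy.spatial.transform import Rotation as R
from cell import bot
def rot(q): return R.from_quat([q[1],q[2],q[3],q[0]]).as_matrix()
def ray(c,px):
    m=bot.camera_model(c);q=np.asarray(m['rotation']);K=m['mtx']
    Rm=rot(q) if q.ndim==1 else q
    d=np.array([(px[0]-K[0,2])/K[0,0],-(px[1]-K[1,2])/K[1,1],-1])
    return m['eye'],Rm@d
def atz(c,px,z):
    e,d=ray(c,px);return e+d*(z-e[2])/d[2]
def proj(c,p):
    m=bot.camera_model(c);K=m['mtx'];v=rot(m['rotation']).T@(np.asarray(p)-m['eye'])
    return K[0,0]*v[0]/-v[2]+K[0,2],K[1,1]*-v[1]/-v[2]+K[1,2]
E
python3 - <<'E'
from h import *
np.set_printoptions(precision=4,suppress=True)
print(bot.camera_model('top').keys())
P={'top':{'L':(249.6,235),'R':(280.1,242.4),'M':(272.1,208.2)},'side':{'L':(190,191.8),'R':(172.7,210.2),'M':(215.5,208.5)}}
for c in P:
    for k in P[c]:
        print(c,k,atz(c,P[c][k],.122 if k=='M' else .132))
E
```

```text
dict_keys(['mtx', 'eye', 'rotation'])
top L [0.492  0.1007 0.132 ]
top R [0.4742 0.0314 0.132 ]
top M [0.5548 0.0474 0.122 ]
side L [0.4986 0.0983 0.132 ]
side R [0.47   0.0388 0.132 ]
side M [0.5512 0.0522 0.122 ]
```

The top view shows the keys near (255,236) and (280,242), the menu key near (274,209) and the bottle near (360,242). The side view shows the keys near (187,199) and (177,216), so the networks are a few pixels off. I'll zoom in to refine.

Run:
```python
import cv2,numpy as np
a=cv2.imread('pics/top0.png')[195:265,215:325];b=cv2.imread('pics/side0.png')[175:245,140:250]
f=lambda i:cv2.resize(np.clip(i*1.6,0,255).astype('uint8'),None,fx=7,fy=7,interpolation=cv2.INTER_CUBIC)
cv2.imwrite('pics/za.png',f(a));cv2.imwrite('pics/zb.png',f(b))
# dark blobs
for n,im,roi in(('top','pics/top0.png',(215,195,325,265)),('side','pics/side0.png',(140,175,250,245))):
    g=cv2.imread(im,0)[roi[1]:roi[3],roi[0]:roi[2]]
    g=cv2.resize(g,None,fx=4,fy=4,interpolation=cv2.INTER_CUBIC)
    for th in(40,55):
        k,l,st,ce=cv2.connectedComponentsWithStats((g<th).astype('uint8'))
        print(n,th,[(np.round((ce[i]+.5)/4-.5+roi[:2],1).tolist(),round(st[i,4]/16,1),(st[i,2]/4,st[i,3]/4)) for i in range(1,k) if 5<st[i,4]/16<300])
```

```text
top 40 [([289.4, 196.3], np.float64(66.9), (np.float64(24.0), np.float64(5.5))), ([311.1, 221.5], np.float64(54.9), (np.float64(12.25), np.float64(53.75))), ([314.5, 222.3], np.float64(53.5), (np.float64(12.25), np.float64(54.75))), ([318.0, 222.3], np.float64(56.4), (np.float64(12.75), np.float64(55.5))), ([273.7, 208.0], np.float64(33.7), (np.float64(6.75), np.float64(6.5))), ([261.0, 238.4], np.float64(27.7), (np.float64(10.25), np.float64(14.75))), ([253.8, 235.7], np.float64(71.0), (np.float64(9.75), np.float64(9.5))), ([279.2, 241.9], np.float64(70.8), (np.float64(9.75), np.float64(9.25))), ([287.2, 243.1], np.float64(15.8), (np.float64(3.5), np.float64(11.0)))]
top 55 [([289.1, 196.4], np.float64(74.4), (np.float64(24.5), np.float64(5.75))), ([311.1, 221.5], np.float64(85.2), (np.float64(12.75), np.float64(54.25))), ([314.5, 222.2], np.float64(84.5), (np.float64(13.25), np.float64(55.0))), ([317.9, 222.6], np.float64(89.2), (np.float64(13.0), np.float64(55.75))), ([274.0, 208.0], np.float64(43.8), (np.float64(8.75), np.float64(7.0))), ([250.6, 224.9], np.float64(14.8), (np.float64(4.0), np.float64(6.25))), ([253.9, 235.8], np.float64(83.0), (np.float64(10.5), np.float64(10.0))), ([322.3, 254.0], np.float64(102.1), (np.float64(6.75), np.float64(30.75))), ([241.8, 238.5], np.float64(6.8), (np.float64(3.25), np.float64(5.75))), ([279.4, 241.9], np.float64(84.0), (np.float64(11.25), np.float64(10.0))), ([240.2, 246.3], np.float64(14.6), (np.float64(4.5), np.float64(8.5))), ([229.3, 263.0], np.float64(42.5), (np.float64(17.25), np.float64(4.0)))]
side 40 []
side 55 [([185.9, 195.9], np.float64(58.1), (np.float64(9.0), np.float64(7.75))), ([238.2, 226.0], np.float64(104.2), (np.float64(19.75), np.float64(32.75))), ([175.5, 213.7], np.float64(75.1), (np.float64(9.75), np.float64(9.5))), ([217.6, 212.4], np.float64(21.5), (np.float64(5.75), np.float64(4.75)))]
```

View pics/za.png

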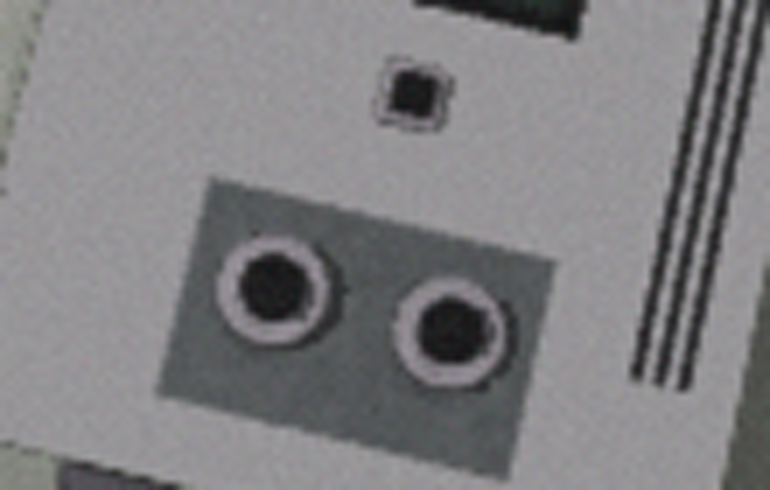

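View pics/zb.png

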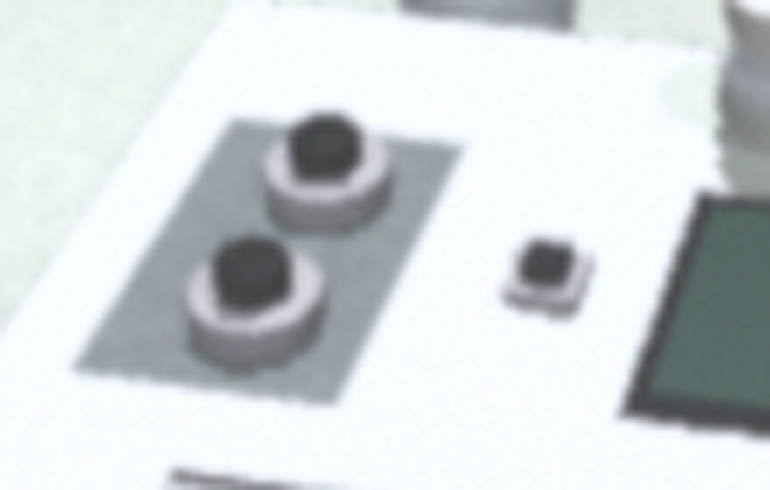

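Run:
```python
from h import *
np.set_printoptions(precision=4,suppress=True)
P={'top':{'L':(253.9,235.7),'R':(279.3,241.9),'M':(273.8,208)},'side':{'L':(186,195),'R':(175.5,212.8),'M':(217.6,212.2)}}
for c in P:
    w={k:atz(c,P[c][k],.122 if k=='M' else .130) for k in P[c]}
    v=w['L']-w['R'];mid=(w['L']+w['R'])/2
    print(c,w,np.linalg.norm(v),'mid',mid,'yaw',np.arctan2(-v[0],v[1]),np.linalg.norm((w['M']-mid)[:2]),'yawM',np.arctan2(*(w['M']-mid)[1::-1]))
s=bot.sense();Rm=rot(s['tool_rot']);print(s['t'],s['eef_pos'],Rm)
```

```text
top {'L': array([0.4904, 0.0909, 0.13  ]), 'R': array([0.4755, 0.0331, 0.13  ]), 'M': array([0.5553, 0.0434, 0.122 ])} 0.05970031420079883 mid [0.483 0.062 0.13 ] yaw -0.25225295724837127 0.07462806228430245 yawM -0.25192061365321344
side {'L': array([0.4909, 0.0903, 0.13  ]), 'R': array([0.4757, 0.033 , 0.13  ]), 'M': array([0.5555, 0.0403, 0.122 ])} 0.05921493806066719 mid [0.4833 0.0616 0.13  ] yaw -0.2591219246063693 0.07528272179312273 yawM -0.2878284405856946
1.0 [ 0.2396 -0.5227  0.2423] [[ 0.4167 -0.9091  0.    ]
 [-0.9091 -0.4167 -0.    ]
 [ 0.     -0.     -1.    ]]
```

Both views agree: the key midpoint is (0.483, 0.062), yaw is about -0.253, and the spacing is 59.5 mm. I need a tool turn of -141° and about 63 cm of travel at constant height, with the opening near 47 mm.

>>> {"op": "play_rows", "data": {
  "deltas": "-2.5 -2.7 0 -8 0.56; -5 -5.4 0 -16 0.56; -7.5 -8.1 0 -24 0.56; -10 -10.8 0 -32 0.56; -12.5 -13.5 0 -40 0.56",
  "squeeze": 40
}}

```text
t: 1.5
eef_pos: [0.3105, -0.3516, 0.2424]
tool_rot: [0.0, 0.976, -0.217, 0.0]
force: [0.2, 0.1, 1.2]
gripper_width: 0.0473
```

```bash
cat > go.py <<'E'
from h import *
np.set_printoptions(precision=4,suppress=True)
s=bot.sense();Rm=rot(s['tool_rot']);t=np.array([.4831,.0619])
d=np.r_[t-s['eef_pos'][:2],0]
th=np.degrees(np.arctan2(Rm[1,0],Rm[0,0]));goal=90-np.degrees(.2535)
print(s['t'],s['eef_pos'],'tooldelta cm',Rm.T@d*100,'turn',-(goal-th),'tilt',Rm[:,2],'w',s['gripper_width'],'F',s['force'],'q',s['joint_positions'])
E
python3 go.py
```

```text
1.5 [ 0.3105 -0.3516  0.2424] tooldelta cm [ -1.892  -44.7632  -0.0111] turn -100.5478378300827 tilt [ 0.0003 -0.0004 -1.    ] w 0.04733220026542623 F [0.1775 0.0832 1.2485] q [-1.0187  0.108  -0.2133  1.249   0.0001  0.9897]
```

>>> {"op": "play_rows", "data": {
  "deltas": "-0.2 -4 0 -8.4 0.56; -0.4 -8 0 -16.8 0.56; -0.6 -12 0 -25.2 0.56; -0.8 -16 0 -33.6 0.56; -1 -20 0 -42 0.56"
}}

```text
t: 2.0
eef_pos: [0.3866, -0.1647, 0.2426]
tool_rot: [0.0, 0.989, 0.15, 0.0]
force: [-0.0, -0.3, 1.0]
gripper_width: 0.0476
```

```bash
python3 go.py
```

```text
2.0 [ 0.3866 -0.1647  0.2426] tooldelta cm [ 15.9346 -18.7759  -0.008 ] turn -58.21647741568505 tilt [ 0.0011 -0.0008 -1.    ] w 0.04755811692293327 F [-0.0385 -0.3316  1.0321] q [-0.5942  0.0123 -0.3158  1.2413 -0.0001  0.6754]
```

>>> {"op": "play_rows", "data": {
  "deltas": "3.2 -3.8 0 -8.4 0.56; 6.4 -7.6 0 -16.8 0.56; 9.6 -11.3 0 -25.2 0.56; 12.8 -15 0 -33.6 0.56; 15.9 -18.8 0 -42 0.56"
}}

```text
t: 2.5
eef_pos: [0.4833, 0.0641, 0.2429]
tool_rot: [0.001, 0.868, 0.497, 0.001]
force: [0.6, -0.4, -0.0]
gripper_width: 0.0477
```

```bash
python3 go.py
```

```text
2.5 [0.4833 0.0641 0.2429] tooldelta cm [-0.2011  0.0897  0.0002] turn -15.860547004976418 tilt [ 0.0023 -0.001  -1.    ] w 0.04767531496670562 F [ 0.5872 -0.3843 -0.0127] q [-0.0324  0.1421 -0.1726  1.2538 -0.001   0.4979]
```

>>> {"op": "play_rows", "data": {
  "deltas": "-0.2 0.1 2.5 -8 0.56; -0.2 0.1 5 -15.9 0.56; -0.2 0.1 7 -15.9 0.56; -0.2 0.1 7 -15.9 0.56; -0.2 0.1 7 -15.9 0.56"
}}

```text
t: 3.0
eef_pos: [0.4832, 0.0618, 0.1732]
tool_rot: [0.001, 0.791, 0.612, 0.0]
force: [0.7, 0.1, 0.4]
gripper_width: 0.0477
```

```bash
python3 go.py;  python3 - <<'E'
from cell import bot
import cv2,numpy as np
f=lambda i:cv2.resize(np.clip(i*1.6,0,255).astype('uint8'),None,fx=5,fy=5,interpolation=cv2.INTER_CUBIC)
cv2.imwrite('pics/s1.png',f(bot.capture('side')[120:240,120:270]))
E
```

```text
3.0 [0.4832 0.0618 0.1732] tooldelta cm [ 0.0086 -0.0149 -0.    ] turn 0.021079356750888678 tilt [ 0.0017 -0.0011 -1.    ] w 0.04770287245489501 F [0.6513 0.0751 0.4261] q [-0.0372  0.177  -0.3055  1.0866 -0.001   0.2159]
```

View pics/s1.png

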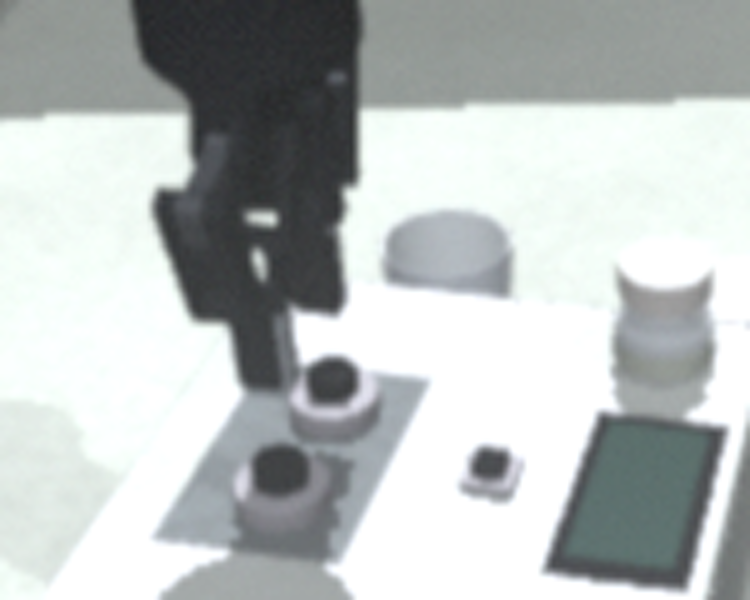

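The picture shows the gripper above the deck, with the near finger's tip about 2–3 cm over the right key at roughly (172,196). I'll check that against the projection.

Run:
```python
from h import *
s=bot.sense();Rm=rot(s['tool_rot']);p=s['eef_pos']
for sg in(-1,1):
  for z in (0,.008,.011):
    q=[p+Rm@np.array([sg*x,y,z]) for x in(.024,.031,.038) for y in(-.011,.011)]
    print(sg,z,[tuple(np.round((np.array(proj('side',k))-[120,120])*5).astype(int).tolist()) for k in q])
```

```text
-1 0 [(243, 359), (299, 366), (235, 370), (292, 376), (228, 381), (286, 388)]
-1 0.008 [(245, 376), (301, 383), (238, 387), (295, 394), (231, 398), (288, 405)]
-1 0.011 [(246, 383), (302, 390), (239, 394), (296, 401), (232, 405), (289, 412)]
1 0 [(288, 290), (342, 295), (294, 280), (347, 286), (300, 271), (353, 276)]
1 0.008 [(291, 307), (344, 312), (297, 297), (349, 303), (303, 288), (355, 293)]
1 0.011 [(291, 313), (344, 319), (298, 303), (350, 309), (304, 294), (356, 300)]
```

The finger tips project where they should, about 7 mm ahead of the TCP and over the keys. Contact should come near TCP z of 0.139. I'll open slightly to 51 mm and descend.

>>> {"op": "play_rows", "data": {
  "deltas": "0 0 1.2 0 0.6; 0 0 2.4 0 0.6; 0 0 2.8 0 0.6; 0 0 2.8 0 0.6; 0 0 2.8 0 0.6"
}}

```text
t: 3.55
eef_pos: [0.4839, 0.0616, 0.1458]
tool_rot: [0.001, 0.791, 0.612, 0.001]
force: [-0.4, -0.0, 0.5]
gripper_width: 0.0511
```

```bash
python3 go.py;  python3 - <<'E'
from cell import bot
import cv2,numpy as np
f=lambda i:cv2.resize(np.clip(i*2,0,255).astype('uint8'),None,fx=7,fy=7,interpolation=cv2.INTER_CUBIC)
cv2.imwrite('pics/s2.png',f(bot.capture('side')[160:240,140:250]))
E
```

```text
3.55 [0.4839 0.0616 0.1458] tooldelta cm [ 0.0107 -0.0807 -0.0003] turn 0.006872372891905343 tilt [ 0.003  -0.0011 -1.    ] w 0.05112033016062985 F [-0.3897 -0.0445  0.4638] q [-0.0376  0.1971 -0.3517  1.019  -0.001   0.2158]
```

View pics/s2.png

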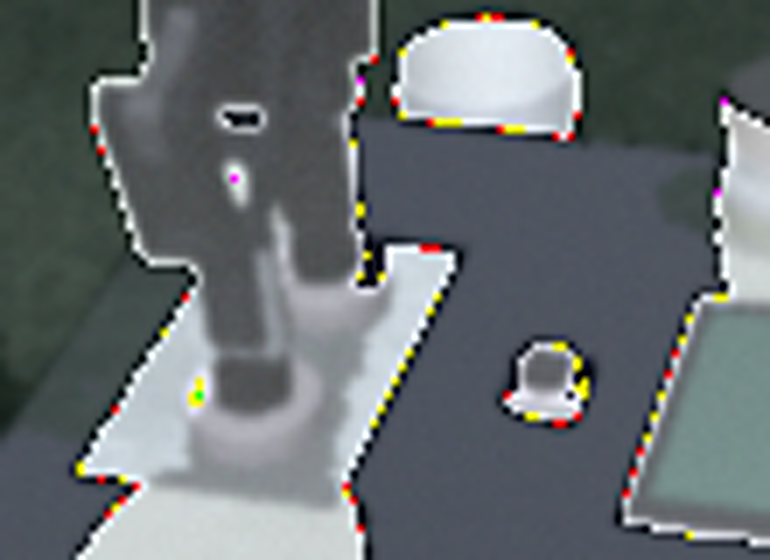

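The view is saturated in places by my brightening, but both fingertips sit squarely over their keys with a few mm gap. Now I'll press, watching the force.

>>> {"op": "play_rows", "data": {
  "deltas": "0 -0.05 0.5 0 0.6; 0 -0.05 0.8 0 0.6; 0 -0.05 1 0 0.6; 0 -0.05 1.2 0 0.6; 0 -0.05 1.3 0 0.6"
}}

```text
t: 4.1
eef_pos: [0.4843, 0.0617, 0.1338]
tool_rot: [0.002, 0.791, 0.612, 0.002]
force: [-1.5, 0.0, 7.9]
gripper_width: 0.0509
```

>>> {"op": "play_rows", "data": {
  "deltas": "0 0 0.2 0 0.6; 0 0 0.3 0 0.6; 0 0 0.4 0 0.6"
}}

```text
t: 4.4
eef_pos: [0.4844, 0.0617, 0.1334]
tool_rot: [0.003, 0.791, 0.612, 0.003]
force: [-12.0, -0.8, 36.5]
gripper_width: 0.0511
```

Bottomed out, with a hard stop at TCP z of 0.1334. I'll ease to a moderate hold force.

>>> {"op": "play_rows", "data": {
  "deltas": "0 0 0.2 0 0.6; 0 0 0.2 0 0.6; 0 0 0.2 0 0.6"
}}

```text
t: 4.7
eef_pos: [0.4843, 0.0617, 0.1336]
tool_rot: [0.004, 0.791, 0.612, 0.003]
force: [-6.5, -0.4, 18.5]
gripper_width: 0.0517
```

```bash
python3 go.py;  python3 - <<'E'
from cell import bot
import cv2,numpy as np
f=lambda i:cv2.resize(cv2.convertScaleAbs(i,alpha=1.5),None,fx=6,fy=6,interpolation=cv2.INTER_CUBIC)
a=f(bot.capture('side')[160:240,130:250]);cv2.imwrite('pics/s3.png',a)
cv2.imwrite('pics/t3.png',f(bot.capture('top')[190:290,200:330]))
E
python3 go.py
```

```text
4.7 [0.4843 0.0617 0.1336] tooldelta cm [-0.0146 -0.1238 -0.0012] turn 0.03083472940747356 tilt [ 0.0092 -0.002  -1.    ] w 0.051740056690524075 F [-6.5144 -0.4303 18.5382] q [-0.0368  0.2033 -0.3763  0.9819 -0.0016  0.2161]
4.8 [0.4843 0.0617 0.1336] tooldelta cm [-0.0155 -0.1232 -0.0012] turn 0.03277966271288335 tilt [ 0.0092 -0.0019 -1.    ] w 0.05110716399032817 F [-6.5516  0.9839 18.9776] q [-0.0368  0.2033 -0.3763  0.982  -0.0016  0.2161]
```

View pics/s3.png

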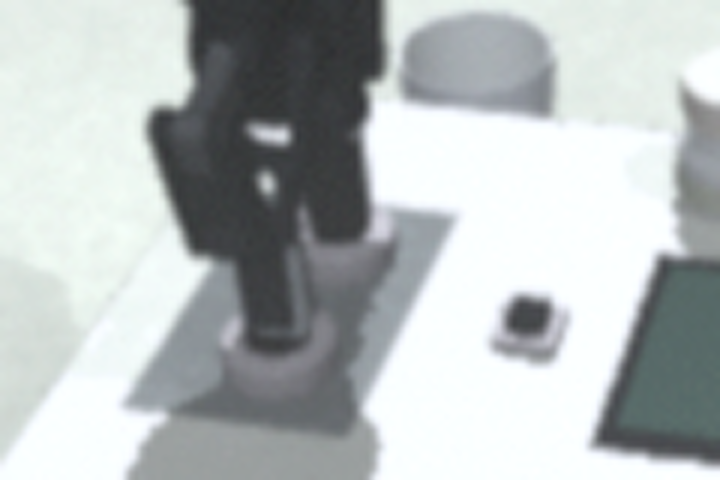

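View pics/t3.png

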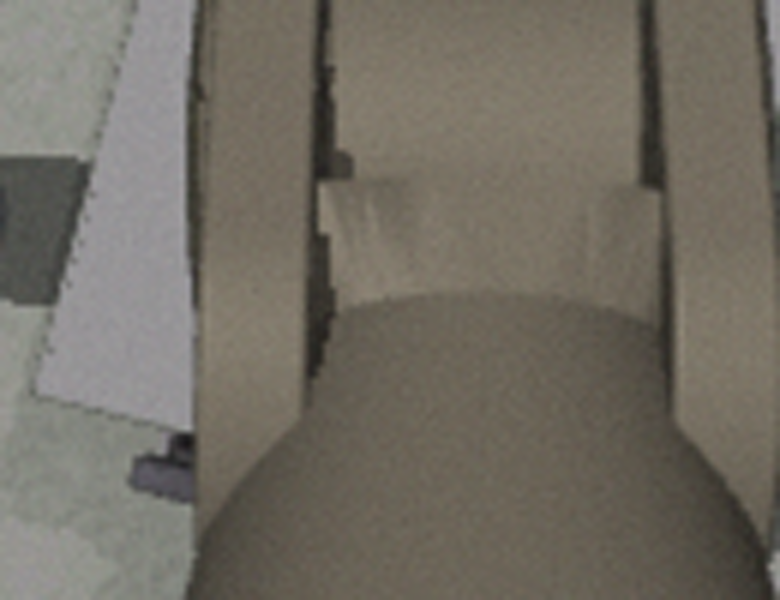

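The side view shows both keys nearly flush with their collars under the fingers. The top view shows the drawer emerging, with its corner near (222,270). Holding.

>>> {"op": "play_rows", "data": {
  "deltas": "0 0 0.2 0 0.6; 0 0 0.2 0 0.6; 0 0 0.2 0 0.6; 0 0 0.2 0 0.6; 0 0 0.2 0 0.6"
}}

```text
t: 5.3
eef_pos: [0.4843, 0.0618, 0.1336]
tool_rot: [0.004, 0.791, 0.612, 0.004]
force: [-6.1, -0.5, 16.9]
gripper_width: 0.0512
```

>>> {"op": "play_rows", "data": {
  "deltas": "0 0 0.2 0 0.6; 0 0 0.2 0 0.6; 0 0 0.2 0 0.6; 0 0 0.2 0 0.6; 0 0 0.2 0 0.6"
}}

```text
t: 5.8
eef_pos: [0.4843, 0.0617, 0.1336]
tool_rot: [0.005, 0.791, 0.612, 0.004]
force: [-5.9, -0.4, 16.6]
gripper_width: 0.0512
```

>>> {"op": "play_rows", "data": {
  "deltas": "0 0 0.2 0 0.6; 0 0 0.2 0 0.6; 0 0 0.2 0 0.6; 0 0 0.2 0 0.6; 0 0 0.2 0 0.6"
}}

```text
t: 6.3
eef_pos: [0.4843, 0.0617, 0.1336]
tool_rot: [0.005, 0.791, 0.612, 0.004]
force: [-6.4, -0.5, 16.3]
gripper_width: 0.0514
```

>>> {"op": "play_rows", "data": {
  "deltas": "0 0 0.22 0 0.6; 0 0 0.22 0 0.6; 0 0 0.22 0 0.6; 0 0 0.22 0 0.6; 0 0 0.22 0 0.6"
}}

```text
t: 6.8
eef_pos: [0.4843, 0.0617, 0.1336]
tool_rot: [0.006, 0.791, 0.612, 0.005]
force: [-6.6, 0.0, 18.4]
gripper_width: 0.0513
```

>>> {"op": "play_rows", "data": {
  "deltas": "0 0 0.22 0 0.6; 0 0 0.22 0 0.6; 0 0 0.22 0 0.6; 0 0 0.22 0 0.6; 0 0 0.22 0 0.6"
}}

```text
t: 7.3
eef_pos: [0.4843, 0.0617, 0.1336]
tool_rot: [0.006, 0.791, 0.612, 0.005]
force: [-6.3, -0.1, 19.4]
gripper_width: 0.0508
```

>>> {"op": "play_rows", "data": {
  "deltas": "0 0 0.22 0 0.6; 0 0 0.22 0 0.6; 0 0 0.22 0 0.6; 0 0 0.22 0 0.6; 0 0 0.22 0 0.6"
}}

```text
t: 7.8
eef_pos: [0.4843, 0.0617, 0.1336]
tool_rot: [0.007, 0.79, 0.612, 0.006]
force: [-6.8, -0.5, 18.2]
gripper_width: 0.0512
```

>>> {"op": "play_rows", "data": {
  "deltas": "0 0 0.22 0 0.6; 0 0 0.22 0 0.6; 0 0 0.22 0 0.6; 0 0 0.22 0 0.6; 0 0 0.22 0 0.6"
}}

```text
t: 8.3
eef_pos: [0.4842, 0.0618, 0.1336]
tool_rot: [0.008, 0.79, 0.612, 0.006]
force: [-7.4, -0.3, 19.2]
gripper_width: 0.0513
```

>>> {"op": "play_rows", "data": {
  "deltas": "0 0 0.22 0 0.6; 0 0 0.22 0 0.6; 0 0 0.22 0 0.6; 0 0 0.22 0 0.6; 0 0 0.22 0 0.6"
}}

```text
t: 8.8
eef_pos: [0.4842, 0.0618, 0.1336]
tool_rot: [0.008, 0.79, 0.612, 0.007]
force: [-5.6, -0.1, 19.2]
gripper_width: 0.0512
```

>>> {"op": "play_rows", "data": {
  "deltas": "0 0 0.22 0 0.6; 0 0 0.22 0 0.6; 0 0 0.22 0 0.6; 0 0 0.22 0 0.6; 0 0 0.22 0 0.6"
}}

```text
t: 9.3
eef_pos: [0.4843, 0.0618, 0.1337]
tool_rot: [0.009, 0.79, 0.613, 0.007]
force: [-6.4, 0.5, 18.1]
gripper_width: 0.0511
```

Run:
```python
from h import *
import cv2
a=bot.capture('top');cv2.imwrite('pics/t4.png',cv2.resize(cv2.convertScaleAbs(a[190:290,190:320],alpha=1.5),None,fx=6,fy=6,interpolation=cv2.INTER_CUBIC))
print(bot.place_of('top','drawer_front')[:2])
o=np.array([.4831,.0619])
yaw=-.2535;ex=np.array([np.cos(yaw),np.sin(yaw)]);ey=np.array([-ex[1],ex[0]])
org=o+.05*ex
for d in(.0,.01,.03,.05,.06):
    print(d,[np.round((np.array(proj('top',np.r_[org-(.134+d)*ex+y*ey,.073]))-[190,190])*6) for y in(.088,-.088)])
```

```text
[]
0.0 [array([194., 455.]), array([622., 562.])]
0.01 [array([188., 480.]), array([617., 588.])]
0.03 [array([175., 530.]), array([606., 639.])]
0.05 [array([162., 580.]), array([595., 690.])]
0.06 [array([155., 605.]), array([589., 716.])]
```

View pics/t4.png

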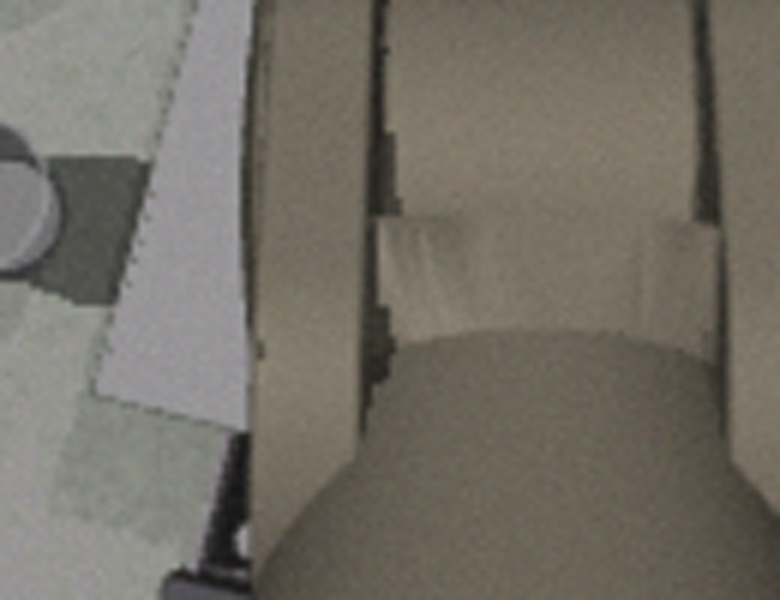

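The drawer is clearly out, but its front edge runs past my crop at row 600 (image row 290). I'll keep holding and look lower.

>>> {"op": "play_rows", "data": {
  "deltas": "0 0 0.22 0 0.6; 0 0 0.22 0 0.6; 0 0 0.22 0 0.6; 0 0 0.22 0 0.6; 0 0 0.22 0 0.6"
}}

```text
t: 9.9
eef_pos: [0.4842, 0.0617, 0.1336]
tool_rot: [0.009, 0.79, 0.613, 0.008]
force: [-6.5, 0.3, 18.2]
gripper_width: 0.0514
```

Run:
```python
from h import *
import cv2
a=bot.capture('top');cv2.imwrite('pics/t5.png',cv2.resize(cv2.convertScaleAbs(a[250:310,190:260],alpha=1.8),None,fx=9,fy=9,interpolation=cv2.INTER_CUBIC))
o=np.array([.4831,.0619])
yaw=-.2535;ex=np.array([np.cos(yaw),np.sin(yaw)]);ey=np.array([-ex[1],ex[0]])
org=o+.05*ex
for d in(.05,.055,.06):
    print(d,np.round((np.array(proj('top',np.r_[org-(.134+d)*ex+.088*ey,.073]))-[190,250])*9))
```

```text
0.05 [243. 330.]
0.055 [238. 349.]
0.06 [233. 368.]
```

View pics/t5.png

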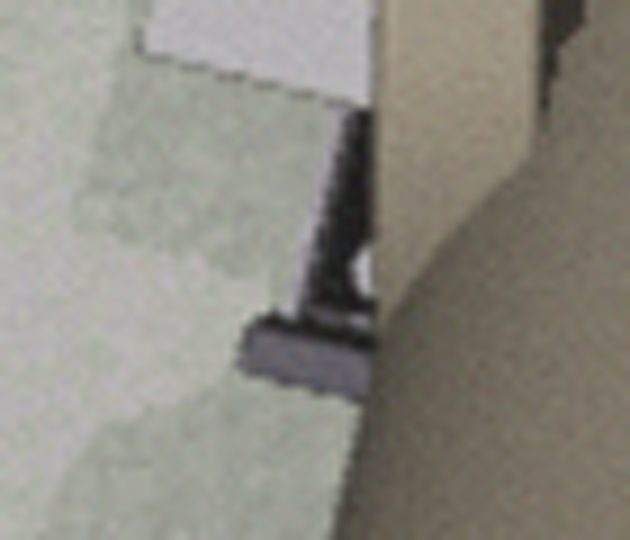

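The drawer's front corner is at about (238,370) in this crop, and the prediction for 60 mm is (233,368), so it is fully out. One short further hold, then release straight up.

>>> {"op": "play_rows", "data": {
  "deltas": "0 0 0.22 0 0.6; 0 0 0.22 0 0.6; 0 0 0.22 0 0.6; 0 0 0.22 0 0.6; 0 0 0.22 0 0.6"
}}

```text
t: 10.45
eef_pos: [0.4842, 0.0617, 0.1337]
tool_rot: [0.01, 0.79, 0.613, 0.008]
force: [-6.8, 0.4, 19.2]
gripper_width: 0.0511
```

>>> {"op": "play_rows", "data": {
  "deltas": "0 0 -1 0 0.6; 0 0 -3 0 0.6; 0 0 -6 0 0.6; 0 0 -10 0 0.6; 0 0 -12 0 0.6"
}}

```text
t: 10.95
eef_pos: [0.4819, 0.0624, 0.2566]
tool_rot: [0.011, 0.79, 0.613, 0.01]
force: [-0.0, 0.2, 0.4]
gripper_width: 0.0514
```

```bash
python3 go.py
python3 - <<'E'
from h import *
# tool delta to clear pose (0.31,-0.35)
s=bot.sense();Rm=rot(s['tool_rot']);print(Rm.T@np.array([.37-s['eef_pos'][0],-.2-s['eef_pos'][1],0])*100)
E
```

```text
10.95 [0.4819 0.0624 0.2566] tooldelta cm [-0.0241  0.1251  0.0037] turn 0.08583781467764595 tilt [ 0.0291 -0.0056 -0.9996] w 0.051425703800067786 F [-0.0084  0.1538  0.3826] q [-0.0337  0.1129 -0.1732  1.2553 -0.0047  0.2183]
[-28.20692168  -4.29394488  -0.17806518]
```

Now I'll move sideways, passing over the bottle at tip height of about 0.245 m, so the top camera can see.

>>> {"op": "play_rows", "data": {
  "deltas": "-4 -0.6 -1 0 0.6; -8 -1.2 -1 0 0.6; -12 -1.8 -1 0 0.6; -16 -2.4 -1 0 0.6; -20 -3 -1 0 0.6"
}}

```text
t: 11.45
eef_pos: [0.4018, -0.1248, 0.2653]
tool_rot: [0.011, 0.79, 0.613, 0.01]
force: [0.6, -0.4, -0.1]
gripper_width: 0.0512
```

>>> {"op": "play_rows", "data": {
  "deltas": "-4 -0.6 0 0 0.6; -8 -1.2 0 0 0.6; -10 -1.2 0 0 0.6; -10 -1.2 0 0 0.6; -10 -1.2 0 0 0.6"
}}

```text
t: 11.95
eef_pos: [0.3651, -0.2185, 0.2646]
tool_rot: [0.011, 0.791, 0.612, 0.01]
force: [0.3, -0.3, 0.2]
gripper_width: 0.0514
```

Run:
```python
from h import *
import cv2
s=bot.sense();print(s['t'],s['eef_pos'],s['force'])
for c in('top','side'):
    a=bot.capture(c);cv2.imwrite(f'pics/{c}9.png',cv2.resize(cv2.convertScaleAbs(a,alpha=1.4),(768,576)))
for n in('drawer_front','jar_mid','beaker_mid','tub_mid','bottle_mid'):print(n,[(np.round(d['xy'],1),d['p']) for d in bot.place_of('top',n)[:1]])
```

```text
11.95 [ 0.3650961  -0.21854476  0.26458867] [ 0.31539904 -0.31473318  0.22448539]
drawer_front [(array([252. , 302.3]), 0.81)]
jar_mid [(array([243.2, 176.1]), 0.88)]
beaker_mid [(array([186.9, 223.7]), 0.94)]
tub_mid [(array([199.3, 169.5]), 0.79)]
bottle_mid [(array([357.6, 239.7]), 0.58)]
```

View pics/top9.png

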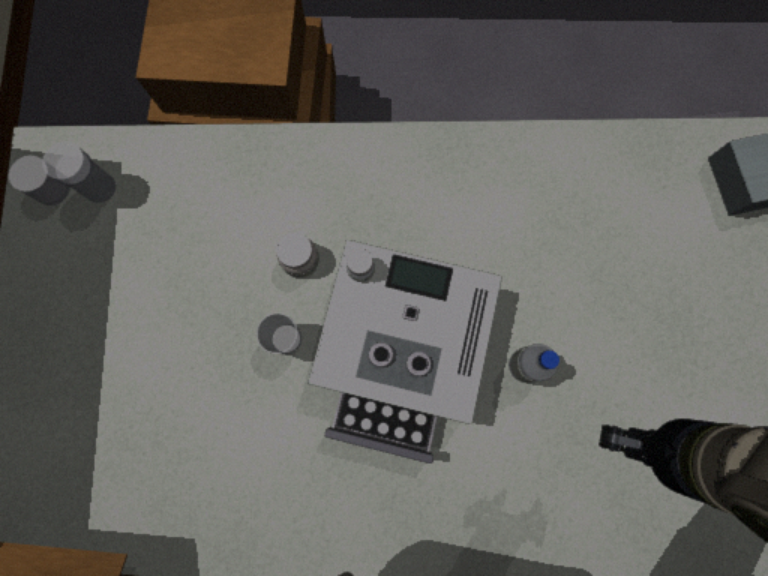

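View pics/side9.png

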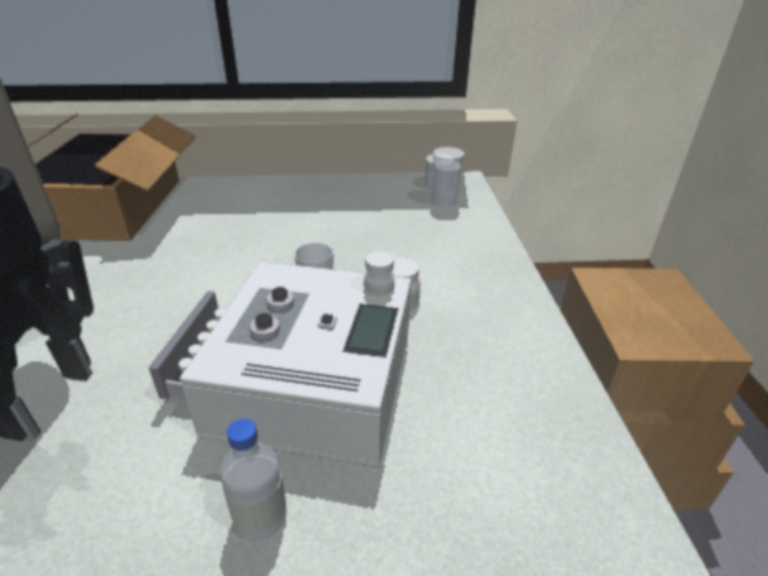

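The drawer is fully out, with its front at (252,302) in the top image. The round keys are standing up again, and the jar, beaker, tub and bottle are where they were. The gripper is clear.

Run:
```python
from cell import bot
print(bot.job_done())
```

```text
the job is handed in; nothing more can be done
None
```

I pressed both round keys together, one fingertip on each, and held them down from about t = 4.2 s to 10.4 s. I then lifted straight up, moved clear and handed the job in at about t = 12.5 s; no verdict is reported.

**How it was measured:** Both cameras put the midpoint between the keys at (0.483, 0.062) with a yaw of about -0.25 rad. The measured spacing was 59–60 mm against the 60 mm given. The networks' key points were several pixels off, so I used the dark-disc centroids instead.

**During the press:** The hold force was about 16–19 N, with one brief reading of 36.5 N when the keys bottomed out, and the tool height stayed steady. There was also a sideways force of about 6 N and a slow tool tilt of up to roughly 0.03 rad, neither of which had any visible effect.

**Last checks:**
- **Drawer:** While the keys were still held, its front corner was within a few pixels of the predicted 60 mm position in the enlarged top view, so I read it as fully out. It was still out after release.
- **Keys:** Both round keys look up again, and the menu key was never approached. I judged this from the pictures only; I took no reading of the key joints.
- **Objects:** The jar, beaker, tub and bottle stand upright, and their positions in the top image are within 3 pixels of the start (about 7 mm, the networks' own scatter).
- **Robot:** The force on the tool read about zero, and nothing is being touched.

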